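# Make up the invoice kit and the meeting kit

## Task

Make up the two desk kits from the things lying on the desk: the blue ballpoint pen, the binder clip and the eraser go into the green tray, the thick white marker and the memory stick into the orange tray. Lay each thing neatly on the middle of its own pale mark (the marks match the things in size), lengthwise along the mark, either way round, the binder clip standing on its back as it does now, any way round. Leave the red pencil and the sharpener where they lie.

Things in the scene. Friction and masses are not known exactly. Their poses are not given: they have to be found in the camera images.
- pen: Slim all-blue ballpoint pen lying on its side, 12 wide x 145 long x 9 mm high. Origin at the centre of its underside; y along the pen, z up. Grip it across x near the middle.
- binder_clip: Black binder clip standing on its flat back, two pale wire handles up in a V, 41 x 42 x 36 mm high; black body 41 (x) x 22 mm (y) up to z = 16 mm, handles above it 22 (x) x 42 mm (y) up to z = 36 mm. Origin at the centre of its underside; z up. Rigid. Grip the handles across x, about 27 mm above its underside.
- eraser: White rubber eraser in a blue card sleeve, a block 23 wide x 58 long x 12 mm high. Origin at the centre of its underside; y along it, z up.
- marker: Thick white marker with a blue cap, lying on its side, 17 wide x 135 long x 16 mm high. Origin at the centre of its underside; y along it, z up. It can tip a little about its long axis when let go.
- memory_stick: Dark red memory stick with a pale metal plug, 18 wide x 53 long x 8 mm high; the red case (18 mm wide) runs from y = -14 to +26 mm, the plug (12 mm wide) from -26 to -12 mm. Origin at the centre of its underside; y along it, z up. Grip the case across x, near y = +5 mm.
- green_tray: Shallow green tray of the invoice kit. Fixed, 168 (own x) x 140 mm (own y), z up; origin at the centre of its underside. Floor top 3 mm above the desk; lip 4 mm wide, 6 mm above the desk. Pale flat printed marks, lengthwise along tray x, centred at tray (x, y) in mm: pen mark 155 x 24 mm at (0, +30); binder clip mark 50 x 50 mm at (+45, -30); eraser mark 70 x 35 mm at (-35, -30).
- orange_tray: Shallow orange tray of the meeting kit. Fixed, 168 (own x) x 140 mm (own y), z up; origin at the centre of its underside. Floor top 3 mm above the desk; lip 4 mm wide, 6 mm above the desk. Pale flat printed marks, lengthwise along tray x, centred at tray (x, y) in mm: marker mark 147 x 29 mm at (0, +30); memory stick mark 65 x 30 mm at (0, -30).
- red_pencil: Short red pencil, 7 wide x 102 long x 7 mm high, lying loose among the stock; not part of any kit. Origin at the centre of its underside; y along it.
- sharpener: Small loose metal pencil sharpener, 15 x 25 x 13 mm high, loose between the trays; not part of any kit. Origin at the centre of its underside; y along its 25 mm side. (Fixed obstacles, not listed: a pen cup at about x 0.64, y 0.14, radius 40 mm, its pens reach 175 mm up; a table lamp with a wide shade at the right, beyond y = -0.3.)

How it is judged:
At the end, for the whole second after the job is handed in: Pen, clip, eraser in the green tray, marker and stick in the orange: each on its own mark, centre within 15 mm along and 12 mm across it, within 0.2 rad of its direction (clip: any), down on the floor, clip upright within 0.2 rad, all at rest and released (x of pen in the frame of green_tray between -0.015 and 0.015 m and y of pen in the frame of green_tray between 0.018 and 0.042 m and z of pen in the frame of green_tray between -0.002 and 0.02 m and angle between the y axis of each of pen, eraser and the x axis of green_tray, either way round below 0.2 rad and linear speed of each of pen, binder_clip, eraser, marker, memory_stick below 0.02 m/s and x of binder_clip in the frame of green_tray between 0.03 and 0.06 m and y of binder_clip in the frame of green_tray between -0.042 and -0.018 m and z of binder_clip in the frame of green_tray between -0.002 and 0.012 m and angle between binder_clip's own z axis and vertical below 0.2 rad and x of eraser in the frame of green_tray between -0.05 and -0.02 m and y of eraser in the frame of green_tray between -0.042 and -0.018 m and z of eraser in the frame of green_tray between -0.002 and 0.02 m and x of marker in the frame of orange_tray between -0.015 and 0.015 m and y of marker in the frame of orange_tray between 0.018 and 0.042 m and z of marker in the frame of orange_tray between -0.002 and 0.024 m and angle between the y axis of each of marker, memory_stick and the x axis of orange_tray, either way round below 0.2 rad and x of memory_stick in the frame of orange_tray between -0.015 and 0.015 m and y of memory_stick in the frame of orange_tray between -0.042 and -0.018 m and z of memory_stick in the frame of orange_tray between -0.002 and 0.02 m); the robot touches nothing.
It fails at once if the red pencil is displaced by more than 20 mm (distance of red_pencil from where it was at the start of the episode above 0.02 m).
It fails at once if the sharpener is displaced by more than 20 mm (distance of sharpener from where it was at the start of the episode above 0.02 m).
It also fails if it takes over 131 s, if anything falls off the work surface, if the arm or the gripper's body presses on something with over 40 N, if the wrist force passes 120 N, or if a joint passes its speed limit or range.

## Robot

A 6-joint arm with a two-finger parallel gripper is mounted at the origin on a cart in front of the work surface, level with it; the furniture and walls round the work are solid. World frame = base frame: x ahead of the robot, y to its left, z up, the work surface at z = 0. Lengths are in m, angles in rad, forces in N, time in s.
With the tool pointing down it reaches from about 0.3 to 0.875 m from the base axis. Payload 6.4 kg.
Tool frame: the origin (TCP) lies on the centre line of the jaws, within the pads' length; the fingertips stand 22 mm ahead of it and the grasp point (between the pads) lies 3 mm ahead of it; z points along the fingers, y is the line along which they close (so a half turn about z gives the same grasp; the last joint's range is limited). The gripper opens to 85 mm and grips with 20 to 120 N. Pads are 22 mm wide; open, the fingers measure 114 mm over their backs; the gripper's body (76 mm by 85 mm) begins 54 mm behind the grasp point. The pads swing forward as they close: fully open they stand 13 mm farther back than shut.
Start: joints at [0.938, 0.181, 1.607, -0, 1.354, -0.206], TCP at [0.238, 0.523, 0.213] pointing down, gripper open.
Joint ranges: [-2.99, 2.99], [-0.89, 2.07], [0.3, 2.58], [-1.14, 4.28], [0, 2.63], [-3.12, 3.12]. Speed limits (rad/s): [2.57, 2.57, 3.01, 3.14, 3.14, 3.14].

## Interface

Orientations are given as a unit quaternion [w, x, y, z].
In Python, from bench import ctrl gives the robot as it stands. The module is installed in compiled form; this text tells all that it offers.
- The arm moves only by the tool servo_tool, never from a script. Its argument "commands" is a list of rows, each a list of 3 entries, a list of its own where there are three numbers: the shift along the tool's x, y, z in mm, then the turn about the tool's z in rad, then the finger opening in mm, from 0 to 85.4. In form: [[[dx, dy, dz], turn, jaw], ...]. A call has 1 to 20 rows; each row shifts and turns the commanded pose from where the row before left it, along the tool's axes as they then stand; what a row does not reach is not made up. A row lasts 1/8 s, in which the tool goes at most 62.5 mm and 10.7 degrees, less where a joint would pass 70% of its speed; a pose out of reach is approached as far as the arm can. A call with a gripper value outside its range is refused whole. The fingers move at their own pace and stop on an object; the grip force is fixed at half the most. Time passes only in rows, so rows that do not move let the fingers close. It gives the time, the measured TCP pose, the force, the opening and the grip force at its end, in the units of the state.
- ctrl.get_obs(): the state, without advancing time (a new reading comes with each control period).
- ctrl.camera(name): name is "scene" or "top" or "wrist"; returns a dict with "color" (400x640x3 uint8, red, green, blue), "z_map" (400x640 float32, m along the optical axis (not along the pixel's ray), 0 where there is no reading), "fx", "fy", "cx", "cy" (pixels), "R" (3x3) and "t" (3): a world point X has camera coordinates R X + t. Camera axes: x right, y down, z forward; pixel columns grow to the right and rows downward; lengths in m; the calibration is good to about 2 mm. A picture is of the moment at which its call begins.
- ctrl.hand_in(): hands the job in; it is judged then, once.
The state is a dict: "time_s": time; "q": joint angles; "dq": joint speeds; "joint_efforts": joint torques, N m; "eef_pos": TCP position; "eef_rot": TCP orientation; "wrist_force": force on the tool from outside, world axes, zero at the start; "torque": the same for the moment, N m; "opening": opening from 0.0 (shut) to 1.0 (fully open); "grasp_force": force on a finger pad.
Only numpy, scipy, OpenCV 4.12 (cv2) and the standard library are available. Lean on these libraries where they do the work, as an engineer would, in place of code of your own. Each camera call takes 0.05 s, during which the arm holds its last target. There are 200 camera calls.

## Working session

There is one attempt and no reset: what is moved stays moved. The work goes in short steps, Python scripts to look and compute and a tool call to move; the robot and the scene stay as the last step left them, time stands still between calls to the robot, and variables do not carry over. Pictures are saved under pics/ and viewed, at most 14 in all, crops included, and the job is handed in when it is done.

Besides the shell and the picture viewer there is one more tool, called after "Request:" as name(argument=value, ...), one argument or row to a line, values as JSON. servo_tool: Moves the arm, as the interface text tells. Its arguments: {"type":"object","properties":{"commands":{"type":"array"}},"required":["commands"]}

```bash
mkdir -p pics; python3 - <<'E'
from bench import ctrl
import cv2,numpy as np,pickle
o=ctrl.get_obs();print({k:np.round(o[k],3) for k in o})
for n in("top","scene"):
    c=ctrl.camera(n);pickle.dump(c,open(n+"0.pkl","wb"));cv2.imwrite(f"pics/{n}0.png",c["color"][:,:,::-1]);print(n,c["fx"],c["R"],c["t"])
E
```

```text
{'time_s': np.float64(0.0), 'q': array([ 0.938,  0.182,  1.608,  0.   ,  1.354, -0.206]), 'dq': array([-0.   , -0.002,  0.001, -0.   ,  0.   , -0.   ]), 'joint_efforts': array([-2.0000e-03, -4.4486e+01, -3.5134e+01, -0.0000e+00,  9.0000e-03,
        0.0000e+00]), 'eef_pos': array([0.238, 0.523, 0.213]), 'eef_rot': array([-0.   ,  0.212,  0.977, -0.001]), 'wrist_force': array([-0.453, -0.071, -0.175]), 'torque': array([-0.04 ,  0.024, -0.032]), 'grasp_force': np.float64(0.0), 'opening': np.float64(1.0)}
top 507.3653232983279 [[-0.02626207 -0.99920354 -0.03004296]
 [-0.98727315  0.03064057 -0.15605407]
 [ 0.15685032  0.0255623  -0.98729152]] [0.07923107 0.53570118 0.87260789]
scene 379.86658395755285 [[-0.5716022  -0.82043293  0.0126779 ]
 [-0.37223026  0.24550437 -0.89508225]
 [ 0.73124248 -0.51635008 -0.44572081]] [0.33163933 0.23815753 0.49879978]
```

View pics/top0.png

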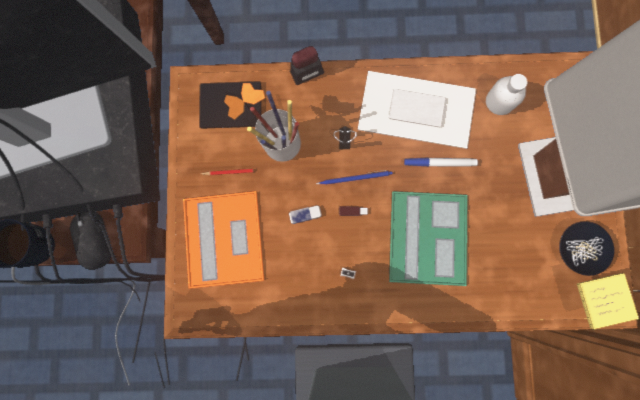

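View pics/scene0.png

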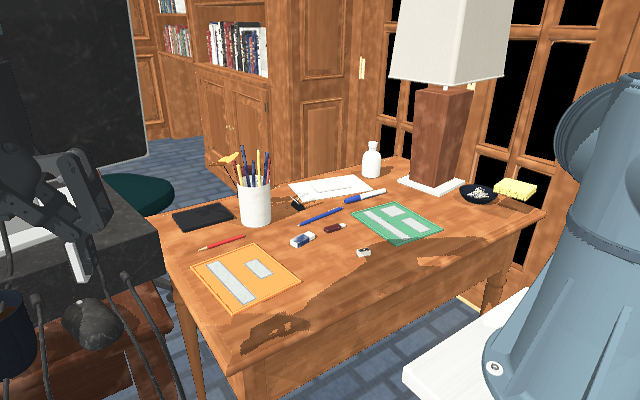

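The top view shows everything. The pen is near (355,178), clip (345,136), eraser (305,214), stick (353,211) and marker (440,162). The orange tray is at (223,239), the green tray at (429,238), and the sharpener at (348,273). I'll enlarge it.

```bash
python3 - <<'E'
import cv2
im=cv2.imread("pics/top0.png")
for n,x,y,w,h in(("a",180,155,160,140),("b",280,115,200,110),("c",330,180,150,115)):
    s=4
    c=cv2.resize(im[y:y+h,x:x+w],None,fx=s,fy=s,interpolation=cv2.INTER_CUBIC)
    for k in range(0,w,20): cv2.putText(c,str(x+k),(k*s,8),0,.35,(255,255,255),1);cv2.line(c,(k*s,8),(k*s,14),(255,255,255),1)
    for k in range(0,h,10): cv2.putText(c,str(y+k),(0,k*s+4),0,.35,(255,255,255),1)
    cv2.imwrite(f"pics/crop_{n}.png",c)
E
```

```text
(no output)
```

View pics/crop_a.png

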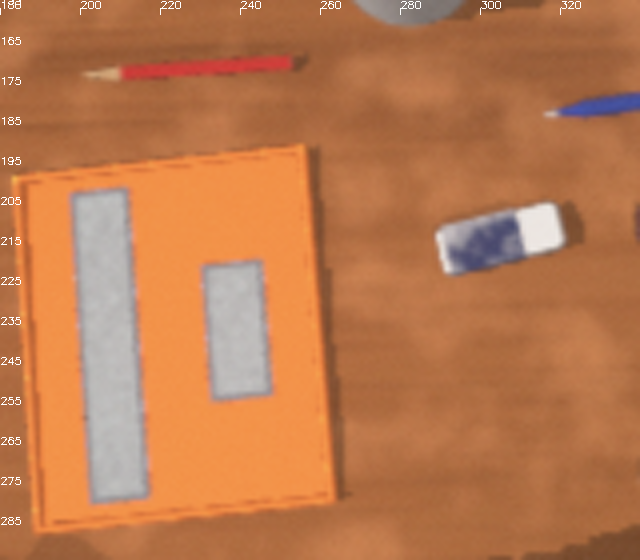

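View pics/crop_b.png

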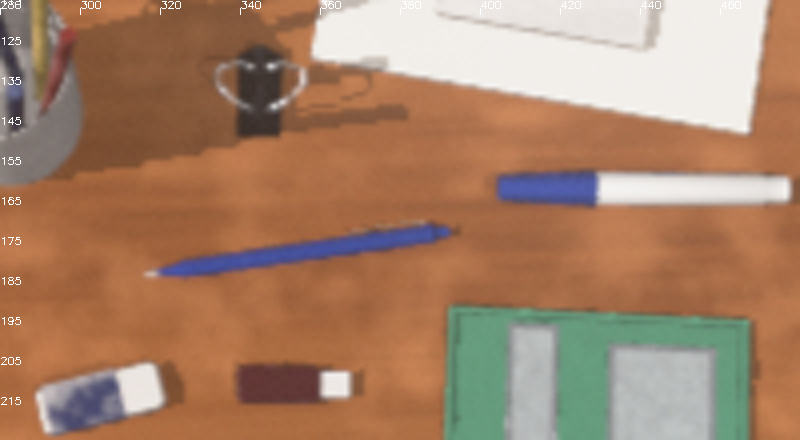

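View pics/crop_c.png

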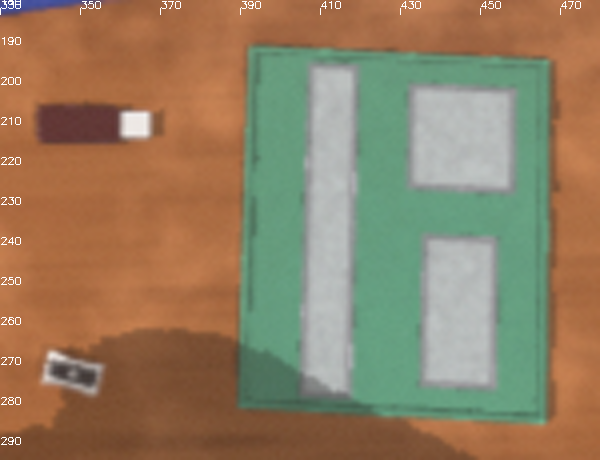

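The crops let me read corners for both trays' marks and for each object. Now I'll convert these pixels to world positions.

```bash
cat > h.py <<'E'
import numpy as np,pickle
def px2w(c,uv,z):
    uv=np.atleast_2d(np.array(uv,float)); d=np.c_[(uv[:,0]-c["cx"])/c["fx"],(uv[:,1]-c["cy"])/c["fy"],np.ones(len(uv))]@c["R"]
    o=-c["R"].T@c["t"]; return o+d*((z-o[2])/d[:,2:])
def go(x,y,z,yaw):
    "shift (mm) in the tool frame after the turn; yaw = world angle of tool y (mod pi)"
    from bench import ctrl
    from scipy.spatial.transform import Rotation as Ro
    o=ctrl.get_obs(); R=Ro.from_quat(np.roll(o["eef_rot"],-1)).as_matrix()
    cur=np.arctan2(R[1,1],R[0,1]); t=(cur-yaw+np.pi/2)%np.pi-np.pi/2
    R2=R@Ro.from_euler("z",t).as_matrix()
    print("turn",round(t,3),"shift",np.round(1000*R2.T@(np.array([x,y,z])-o["eef_pos"]),1),"q",np.round(o["q"],2),"tcp",np.round(o["eef_pos"],4),"cur",round(cur,3),"open",o["opening"],"t",o["time_s"])
E
python3 - <<'E'
from h import *
c=pickle.load(open("top0.pkl","rb"))
np.set_printoptions(suppress=True)
print("cam",-c["R"].T@c["t"])
crop=dict(a=(180,155),b=(280,115),c=(330,180))
def W(n,k,p,z):
    P=px2w(c,np.array(p)/4+crop[k]-0.5*(0.75),z)[:,:2]; m=P.mean(0)
    e=[np.linalg.norm(P[(i+1)%len(P)]-P[i])*1000 for i in range(len(P))]
    j=int(np.argmax(e)); v=P[(j+1)%len(P)]-P[j]
    print(n,"ctr",m.round(4),"edges",np.round(e,1),"ang",round(np.arctan2(v[1],v[0])%np.pi,3)); return m
g=[W("penmark","c",[(310,63),(357,66),(351,394),(303,393)],.003),W("clipmark","c",[(411,85),(515,90),(514,190),(408,188)],.003),W("ermark","c",[(425,235),(497,238),(495,387),(420,385)],.003)]
o=[W("mkmark","a",[(70,194),(128,188),(149,495),(92,503)],.003),W("stmark","a",[(202,265),(262,260),(272,394),(212,401)],.003)]
W("orange","a",[(12,178),(304,145),(336,500),(37,531)],.006)
W("green","c",[(249,46),(549,60),(546,423),(239,406)],.006)
W("eraser","a",[(436,234),(556,203),(565,245),(447,275)],.012)
W("pen","b",[(146,274),(458,231)],.005)
W("marker","b",[(497,188),(790,190)],.008)
W("stick","b",[(237,384),(351,384)],.006)
W("clipbody","b",[(238,136),(280,136),(280,47),(238,47)],.016)
W("handles","b",[(216,80),(306,80)],.03)
W("sharp","c",[(48,352),(103,367),(97,395),(43,382)],.013)
W("redp","a",[(85,74),(292,62)],.004)
for n,k,p in(("clip","b",(260,110)),("cliptop","b",(260,55)),("marker","b",(640,189)),("desk","b",(640,240))):
    u=np.array(p)/4+crop[k]; print(n,c["R"].T@(np.array([(u[0]-c["cx"])/c["fx"],(u[1]-c["cy"])/c["fy"],1])*c["z_map"][int(u[1]),int(u[0])]-c["t"]))
E
```

```text
cam [0.39409534 0.04044791 0.94749706]
penmark ctr [ 0.4553 -0.0983] edges [ 21.9 151.5  21.8 152.6] ang 3.069
clipmark ctr [ 0.4947 -0.1614] edges [48.2 46.7 48.7 48.3] ang 1.523
ermark ctr [ 0.4152 -0.1551] edges [33.  67.8 34.  68.5] ang 3.048
mkmark ctr [0.4585 0.2838] edges [ 27.7 143.9  26.6 144.9] ang 0.083
stmark ctr [0.4632 0.2239] edges [28.4 62.8 28.1 63.8] ang 0.076
orange ctr [0.4608 0.2538] edges [139.2 166.1 138.5 165.1] ang 0.083
green ctr [ 0.4523 -0.1276] edges [139.2 166.4 138.6 166.2] ang 3.063
eraser ctr [0.5009 0.099 ] edges [57.6 20.1 56.4 19.8] ang 1.796
pen ctr [0.5684 0.0032] edges [148.4 148.4] ang 1.678
marker ctr [ 0.5931 -0.1579] edges [136.8 136.8] ang 1.531
stick ctr [0.5061 0.0092] edges [53.1 53.1] ang 1.541
clipbody ctr [0.6444 0.021 ] edges [19.7 43.3 19.9 43.3] ang 3.11
handles ctr [0.646  0.0202] edges [41.9 41.9] ang 1.536
sharp ctr [0.3913 0.0231] edges [25.8 12.9 25.1 13.7] ang 1.28
redp ctr [0.5883 0.247 ] edges [99.2 99.2] ang 1.597
clip [0.63453166 0.0201709  0.0161039 ]
cliptop [0.66193825 0.01923324 0.01384827]
marker [ 0.59091155 -0.15555154  0.01507843]
desk [ 0.56929782 -0.15692627  0.00128283]
```

```bash
python3 -c "
from h import *
go(.501,.099,.100,.225)"
```

```text
turn 0.919 shift [-472.   162.2  113. ] q [ 0.94  0.18  1.61  0.    1.35 -0.21] tcp [0.2377 0.523  0.2127] cur 1.144 open 0.9983454255495265 t 0.1
```

Request:
servo_tool(
  commands=[
    [[0,0,0],0.153,60],
    [[0,0,0],0.153,50],
    [[0,0,0],0.153,45],
    [[0,0,0],0.153,45],
    [[0,0,0],0.153,45],
    [[0,0,0],0.154,45],
    [[-47,16.2,11],0,45],
    [[-47,16.2,11],0,45],
    [[-47,16.2,11],0,45],
    [[-47,16.2,11],0,45],
    [[-47,16.2,11],0,45],
    [[-47,16.2,11],0,45],
    [[-47,16.2,11],0,45],
    [[-47,16.2,11],0,45],
    [[-47,16.2,11],0,45],
    [[-49,16.2,14],0,45],
    [[0,0,0],0,45],
    [[0,0,0],0,45],
  ],
)

```text
time_s: 2.35
eef_pos: [0.5006, 0.0996, 0.1001]
eef_rot: [-0.001, 0.624, 0.782, -0.0]
wrist_force: [0.9, 0.1, -0.0]
opening: 0.527
grasp_force: 0.0
```

```bash
python3 -c "
from h import *
go(.501,.099,.026,.225)
from bench import ctrl
import cv2
c=ctrl.camera('wrist');cv2.imwrite('pics/w1.png',c['color'][:,:,::-1])"
```

```text
turn -0.001 shift [-0.7  0.3 74.1] q [-0.04  0.17  1.86  0.    1.1  -0.26] tcp [0.5006 0.0996 0.1001] cur 0.224 open 0.5273098415501101 t 2.35
```

View pics/w1.png

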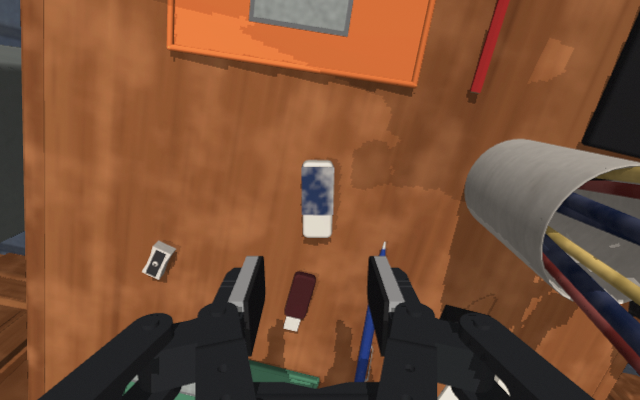

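The wrist view shows the eraser centred at u≈317 between the fingers (265 to 370) and aligned with them. Descending.

Request:
servo_tool(
  commands=[
    [[-0.5,0,20],0,45],
    [[0,0,20],0,45],
    [[0,0,20],0,45],
    [[0,0,14],0,45],
    [[0,0,0],0,45],
    [[0,0,0],0,10],
    [[0,0,0],0,10],
    [[0,0,0],0,10],
    [[0,0,0],0,10],
    [[0,0,0],0,10],
    [[0,0,0],0,10],
  ],
)

```text
time_s: 3.78
eef_pos: [0.5014, 0.0989, 0.0265]
eef_rot: [0.0, 0.623, 0.782, 0.0]
wrist_force: [-0.4, -0.2, 0.0]
opening: 0.114
grasp_force: 0.0
```

```bash
python3 -c "
from h import *
go(.415,-.155,.12,1.492)"
```

```text
turn -1.267 shift [  66.1 -260.   -93.5] q [-0.04  0.3   1.89 -0.    0.95 -0.26] tcp [0.5014 0.0989 0.0265] cur 0.225 open 0.11448698986797103 t 3.775
```

```bash
python3 -c "
from bench import ctrl
import cv2
c=ctrl.camera('wrist');d=ctrl.camera('top')['color'][130:280,240:400]
cv2.imwrite('pics/w2.png',cv2.hconcat([c['color'][::,:,::-1][100:400,120:520],cv2.resize(d,(320,300))[:,:,::-1]]))"
```

```text
(no output)
```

View pics/w2.png

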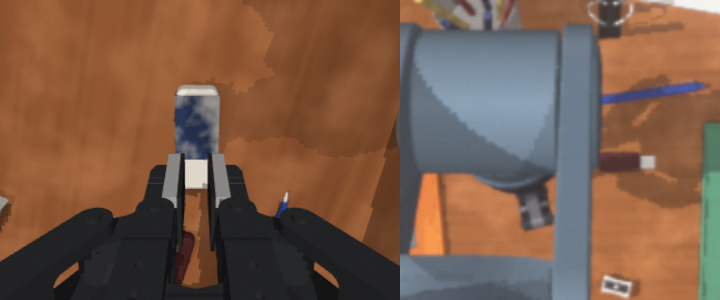

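The eraser lies ahead of the jaws (tool −x), not between them. I'll measure it with the wrist calibration and depth.

```bash
python3 - <<'E'
from h import *
from bench import ctrl
import cv2
np.set_printoptions(suppress=True,precision=4)
c=ctrl.camera("wrist");o=ctrl.get_obs()
def w3(c,u,v):
    z=c["z_map"][v,u];return c["R"].T@(np.array([(u-c["cx"])/c["fx"],(v-c["cy"])/c["fy"],1])*z-c["t"])
def pr(X):
    k=c["R"]@np.array(X)+c["t"];return k[0]/k[2]*c["fx"]+c["cx"],k[1]/k[2]*c["fy"]+c["cy"]
print("cam",-c["R"].T@c["t"],"axis",c["R"][2])
for n,u,v in(("er far",317,190),("er mid",317,220),("er blue end",315,258),("er white",315,275),("L pad top",295,258),("L tip",300,262),("R tip",335,262)):print(n,w3(c,u,v))
p=o["eef_pos"];print("tcp",p,pr(p),"tip",pr(p-[0,0,.022]))
t=ctrl.camera("top");k=t["R"]@p+t["t"];print("top px of tcp",k[0]/k[2]*t["fx"]+t["cx"],k[1]/k[2]*t["fy"]+t["cy"])
E
```

```text
cam [0.4855 0.175  0.188 ] axis [ 0.0682 -0.2969 -0.9525]
er far [0.4973 0.1265 0.0116]
er mid [0.5008 0.1112 0.0132]
er blue end [0.5047 0.0896 0.0129]
er white [0.5071 0.079  0.0118]
L pad top [0.4922 0.1079 0.0541]
L tip [0.4943 0.1083 0.0576]
R tip [0.5082 0.111  0.0567]
tcp [0.5013 0.099  0.0265] (np.float64(312.5262954135028), np.float64(252.27039961035743)) tip (np.float64(312.873627805091), np.float64(234.82955943380387))
top px of tcp 304.3623353550962 213.31979144526142
```

```bash
python3 - <<'E'
from h import *
from bench import ctrl
import cv2
np.set_printoptions(suppress=True,precision=3)
c=ctrl.camera("wrist")
def w3(c,u,v):
    z=c["z_map"][v,u];return c["R"].T@(np.array([(u-c["cx"])/c["fx"],(v-c["cy"])/c["fy"],1])*z-c["t"])
for u in(295,338):
  for v in range(236,330,7):print(u,v,w3(c,u,v),c["color"][v,u])
s=ctrl.camera("scene");cv2.imwrite("pics/s2.png",cv2.resize(s["color"][150:300,220:420,::-1],None,fx=4,fy=4))
E
```

```text
295 236 [0.492 0.1   0.013] [122 109 109]
295 243 [0.492 0.096 0.013] [92 83 91]
295 250 [0.493 0.092 0.013] [99 78 85]
295 257 [0.492 0.108 0.053] [136 134 133]
295 264 [0.493 0.108 0.059] [135 134 132]
295 271 [0.493 0.107 0.064] [136 134 132]
295 278 [0.493 0.107 0.069] [136 135 133]
295 285 [0.493 0.108 0.075] [136 135 133]
295 292 [0.494 0.108 0.079] [136 135 133]
295 299 [0.494 0.107 0.082] [160 159 156]
295 306 [0.495 0.104 0.082] [160 158 156]
295 313 [0.495 0.104 0.086] [23 24 26]
295 320 [0.495 0.104 0.089] [24 23 25]
295 327 [0.495 0.102 0.09 ] [21 22 23]
338 236 [0.513 0.105 0.014] [135 116 104]
338 243 [0.517 0.096 0.002] [129 103  88]
338 250 [0.518 0.092 0.001] [133 100  85]
338 257 [0.51  0.111 0.052] [136 134 133]
338 264 [0.509 0.112 0.059] [136 135 133]
338 271 [0.509 0.111 0.064] [135 134 132]
338 278 [0.509 0.111 0.07 ] [136 134 133]
338 285 [0.508 0.111 0.075] [136 135 133]
338 292 [0.508 0.111 0.079] [136 135 133]
338 299 [0.508 0.111 0.083] [160 158 156]
338 306 [0.507 0.112 0.089] [94 93 93]
338 313 [0.507 0.111 0.092] [26 26 28]
338 320 [0.508 0.11  0.093] [16 17 18]
338 327 [0.509 0.106 0.092] [21 21 21]
```

View pics/s2.png

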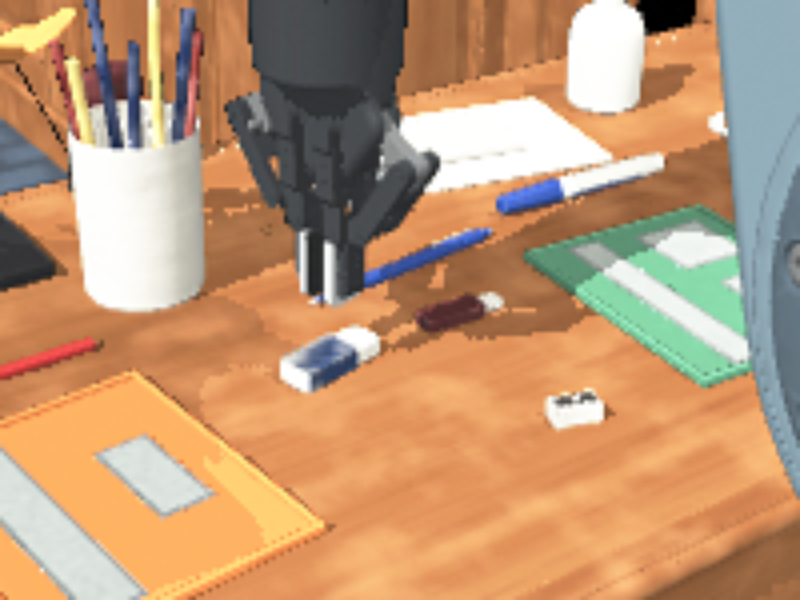

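The depth shows the fingertips really at z≈0.05, about 24 mm above the reported TCP, so the jaws closed above the eraser. In xy they agree. I'll open, go 25 mm lower, and recheck the tip height.

Request:
servo_tool(
  commands=[
    [[0,0,0],0,45],
    [[0,0,0],0,45],
    [[0,0,0],0,45],
    [[0,0,0],0,45],
    [[0,0,10],0,45],
    [[0,0,10],0,45],
    [[0,0,5],0,45],
    [[0,0,0],0,45],
    [[0,0,0],0,45],
  ],
)

```text
time_s: 5.2
eef_pos: [0.5015, 0.099, 0.0016]
eef_rot: [0.0, 0.623, 0.782, 0.0]
wrist_force: [0.3, -0.3, 0.5]
opening: 0.53
grasp_force: 0.0
```

```bash
cat >> h.py <<'E'
def tips(save=None):
    from bench import ctrl
    import cv2
    c=ctrl.camera("wrist");o=ctrl.get_obs();C=-c["R"].T@c["t"]
    v,u=np.mgrid[0:400,0:640];z=c["z_map"]
    P=np.stack([(u-c["cx"])/c["fx"]*z,(v-c["cy"])/c["fy"]*z,z],-1)-c["t"];P=P@c["R"]
    from scipy.spatial.transform import Rotation as Ro
    R=Ro.from_quat(np.roll(o["eef_rot"],-1)).as_matrix()
    T=(P-o["eef_pos"])@R   # tool frame
    col=c["color"].astype(int); grey=(np.ptp(col,axis=2)<8)&(col.sum(2)>300)&(col.sum(2)<440)&(z>0)&(abs(T[...,0]+11)<5)&(abs(T[...,1])<60)
    print("cam z-tcp z",round(C[2]-o["eef_pos"][2],4),"tcp",o["eef_pos"].round(4),"F",o["wrist_force"].round(1))
    for s in(-1,1):
        m=grey&(s*T[...,1]>0)
        if m.sum()>10: q=P[m];t=T[m];k=np.argsort(q[:,2])[:15];print("finger",s,"lowest z",q[k,2].mean().round(4),"tool xyz",t[k].mean(0).round(4))
    if save: cv2.imwrite(save,c["color"][:,:,::-1])
E
python3 -c "
from h import *
tips('pics/w3.png')"
```

```text
cam z-tcp z 0.1614 tcp [0.5016 0.099  0.0017] F [-0.7 -0.2  0.2]
```

View pics/w3.png

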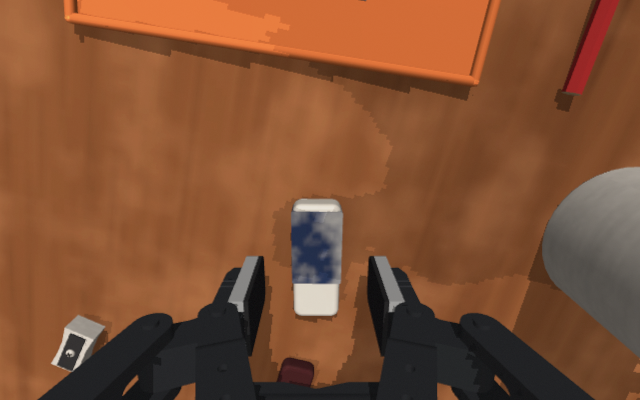

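```bash
python3 - <<'E'
from h import *
from bench import ctrl
np.set_printoptions(suppress=True,precision=3)
c=ctrl.camera("wrist")
for v in range(225,300,6):
  for u in(255,375):
    z=c["z_map"][v,u];print(u,v,c["R"].T@(np.array([(u-c["cx"])/c["fx"],(v-c["cy"])/c["fy"],1])*z-c["t"]),c["color"][v,u],end="  ")
  print()
E
```

```text
255 225 [ 0.471  0.106 -0.   ] [146  89  53]  375 225 [0.528 0.12  0.001] [142  87  53]  
255 231 [0.472 0.104 0.002] [145  88  51]  375 231 [0.529 0.117 0.002] [139  86  51]  
255 237 [0.473 0.101 0.001] [147  89  53]  375 237 [0.529 0.114 0.002] [133  81  48]  
255 243 [0.473 0.097 0.001] [146  89  52]  375 243 [0.531 0.11  0.001] [132  81  48]  
255 249 [0.474 0.094 0.001] [142  84  48]  375 249 [0.532 0.107 0.   ] [132  81  47]  
255 255 [0.474 0.091 0.001] [138  92  65]  375 255 [0.532 0.105 0.002] [129  87  64]  
255 261 [0.477 0.104 0.031] [135 133 132]  375 261 [0.524 0.115 0.032] [66 66 66]  
255 267 [0.478 0.104 0.036] [40 38 39]  375 267 [0.523 0.115 0.038] [30 30 29]  
255 273 [0.478 0.105 0.042] [30 29 29]  375 273 [0.523 0.115 0.042] [22 20 22]  
255 279 [0.479 0.104 0.045] [18 17 18]  375 279 [0.523 0.113 0.043] [17 13 16]  
255 285 [0.479 0.101 0.044] [16 15 16]  375 285 [0.524 0.11  0.043] [14 14 15]  
255 291 [0.48  0.1   0.046] [14 14 14]  375 291 [0.524 0.108 0.044] [14 13 13]  
255 297 [0.48  0.098 0.047] [15 13 15]  375 297 [0.525 0.106 0.044] [15 14 15]
```

The tips stand about 27 mm above the TCP reading at this opening, so the true tip height is TCP+25 mm when nearly closed. Descending 22 mm more and gripping.

Request:
servo_tool(
  commands=[
    [[0,0,10],0,45],
    [[0,0,8],0,45],
    [[0,0,4],0,45],
    [[0,0,0],0,45],
    [[0,0,0],0,10],
    [[0,0,0],0,10],
    [[0,0,0],0,10],
    [[0,0,0],0,10],
    [[0,0,0],0,10],
  ],
)

```text
time_s: 6.42
eef_pos: [0.5046, 0.099, -0.0176]
eef_rot: [0.002, 0.623, 0.782, 0.002]
wrist_force: [-2.7, -0.8, 23.8]
opening: 0.248
grasp_force: 66.4
```

Gripped: opening 21 mm, grip force 66 N. The tips touch the desk at TCP z≈-0.018, so I'll grip at -0.013 from now on. Lifting, turning and carrying.

Request:
servo_tool(
  commands=[
    [[0,0,-10],0,10],
    [[0,0,-20],0,10],
    [[0,0,-25],0,10],
    [[0,0,-25],0,10],
    [[0,0,0],-0.158,10],
    [[0,0,0],-0.158,10],
    [[0,0,0],-0.158,10],
    [[0,0,0],-0.158,10],
    [[0,0,0],-0.158,10],
    [[0,0,0],-0.158,10],
    [[0,0,0],-0.158,10],
    [[0,0,0],-0.161,10],
    [[0,0,0],0,10],
  ],
)

```text
time_s: 8.05
eef_pos: [0.5009, 0.099, 0.0591]
eef_rot: [-0.0, 0.04, 0.999, 0.0]
wrist_force: [-0.8, -0.4, -0.4]
opening: 0.249
grasp_force: 59.0
```

```bash
python3 -c "
from h import *
go(.415,-.155,.06,1.492)
tips('pics/w4.png')"
```

```text
turn -0.001 shift [  65.6 -260.    -0.9] q [-0.04  0.24  1.88  0.    1.02 -1.53] tcp [0.5009 0.099  0.0591] cur 1.491 open 0.2494919838810281 t 8.05
cam z-tcp z 0.1616 tcp [0.501  0.099  0.0592] F [ 0.   0.3 -0.7]
```

View pics/w4.png

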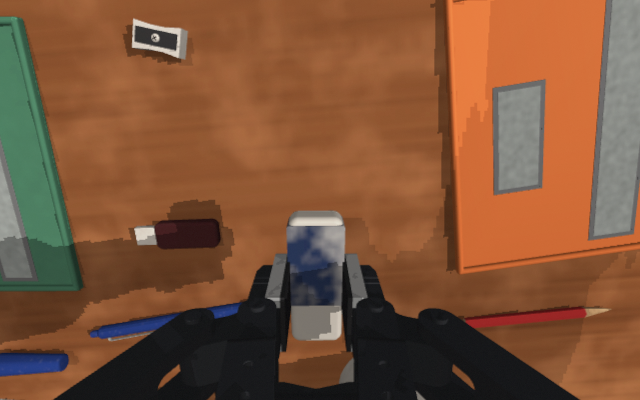

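The eraser is held square between the pads (u 288–344, v 212–340). Carrying it to the tray.

Request:
servo_tool(
  commands=[
    [[13,-52,0],0,10],
    [[13,-52,0],0,10],
    [[13,-52,0],0,10],
    [[13,-52,0],0,10],
    [[13.5,-52,0],0,10],
    [[0,0,0],0,10],
    [[0,0,25],0,10],
    [[0,0,25],0,10],
    [[0,0,13],0,10],
    [[0,0,6],0,10],
    [[0,0,0],0,10],
    [[0,0,0],0,10],
  ],
)

```text
time_s: 9.6
eef_pos: [0.4162, -0.1553, -0.0089]
eef_rot: [0.001, 0.039, 0.999, -0.0]
wrist_force: [0.7, -0.3, 0.7]
opening: 0.251
grasp_force: 59.1
```

```bash
python3 -c "
from h import *
go(.415,-.155,-.0135,1.492)"
```

```text
turn 0.0 shift [1.3 0.2 4.6] q [-0.63  0.25  2.07  0.    0.83 -2.12] tcp [ 0.4162 -0.1553 -0.0089] cur 1.492 open 0.25088594950154136 t 9.6
```

Request:
servo_tool(
  commands=[
    [[1,0,2.5],0,10],
    [[0,0,2],0,10],
    [[0,0,0],0,10],
    [[0,0,0],0,30],
    [[0,0,0],0,42],
    [[0,0,0],0,42],
    [[0,0,-15],0,42],
    [[0,0,-25],0,42],
    [[0,0,-35],0,42],
    [[0,0,-30],0,42],
    [[0,0,0],0,42],
  ],
)

```text
time_s: 10.98
eef_pos: [0.4166, -0.1563, 0.0943]
eef_rot: [0.003, 0.039, 0.999, -0.002]
wrist_force: [0.3, -0.1, 0.5]
opening: 0.489
grasp_force: 0.0
```

```bash
python3 -c "
from h import *
go(.506,.0142,.07,-.03)"
```

```text
turn 1.522 shift [173.2  84.1  24.1] q [-0.63  0.03  2.03  0.    1.07 -2.12] tcp [ 0.4166 -0.1563  0.0943] cur 1.492 open 0.48889280961956544 t 10.975
```

Request:
servo_tool(
  commands=[
    [[0,0,0],0.17,42],
    [[0,0,0],0.17,42],
    [[0,0,0],0.17,42],
    [[0,0,0],0.17,42],
    [[0,0,0],0.17,42],
    [[0,0,0],0.17,42],
    [[0,0,0],0.17,42],
    [[0,0,0],0.17,42],
    [[0,0,0],0.162,42],
    [[43,21,6],0,42],
    [[43,21,6],0,42],
    [[43,21,6],0,42],
    [[44,21,6],0,42],
    [[0,0,0],0,42],
    [[0,0,0],0,42],
  ],
)

```text
time_s: 12.85
eef_pos: [0.5029, 0.0155, 0.0664]
eef_rot: [-0.001, 0.717, 0.697, -0.001]
wrist_force: [-0.5, -1.0, -0.5]
opening: 0.491
grasp_force: 0.0
```

```bash
python3 -c "
from h import *
go(.506,.0142,-.014,-.03)
from bench import ctrl
c=ctrl.camera('wrist');pickle.dump(c,open('w5.pkl','wb'))
import cv2;cv2.imwrite('pics/w5.png',c['color'][:,:,::-1])"
```

```text
turn 0.001 shift [-1.2  3.2 80.4] q [-0.21  0.21  1.9  -0.    1.03 -0.18] tcp [0.5029 0.0155 0.0664] cur -0.029 open 0.49100248225206844 t 12.85
```

View pics/w5.png

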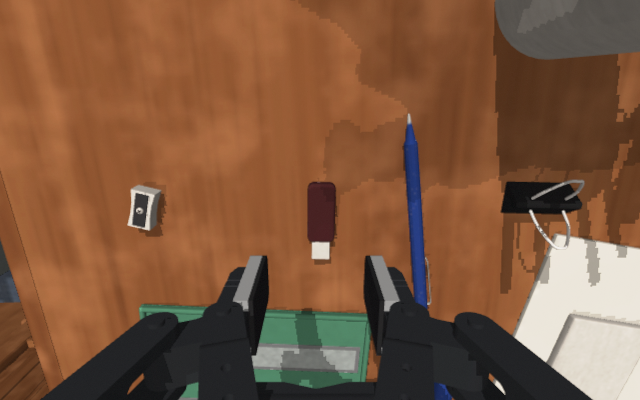

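The stick is between the fingers: case u 308–335, v 183–240, plug end at v 258. I'll cross-check its position and descend.

```bash
python3 -c "
from h import *
c=pickle.load(open('w5.pkl','rb'))
print(px2w(c,[(321,183),(320.5,258)],.007).round(4),px2w(c,[(409,115)],.005).round(4), px2w(c,[(437,380)],.005).round(4))"
```

```text
[[ 0.5084  0.0354  0.007 ]
 [ 0.5068 -0.017   0.007 ]] [[0.5624 0.0758 0.005 ]] [[ 0.5942 -0.1244  0.005 ]]
```

Request:
servo_tool(
  commands=[
    [[-1,3,20],0,42],
    [[0,0,20],0,42],
    [[0,0,20],0,42],
    [[0,0,15],0,42],
    [[0,0,5],0,42],
    [[0,0,0],0,42],
    [[0,0,0],0,42],
  ],
)

```text
time_s: 13.78
eef_pos: [0.5073, 0.0142, -0.0123]
eef_rot: [0.001, 0.718, 0.696, 0.0]
wrist_force: [-0.7, 0.6, -0.5]
opening: 0.49
grasp_force: 0.0
```

Request:
servo_tool(
  commands=[
    [[0,0,1],0,42],
    [[0,0,0],0,5],
    [[0,0,0],0,5],
    [[0,0,0],0,5],
    [[0,0,0],0,5],
    [[0,0,0],0,5],
    [[0,0,0],0,5],
  ],
)

```text
time_s: 14.65
eef_pos: [0.507, 0.0144, -0.0135]
eef_rot: [0.0, 0.718, 0.696, 0.0]
wrist_force: [-1.9, 1.1, 5.1]
opening: 0.175
grasp_force: 58.9
```

Request:
servo_tool(
  commands=[
    [[0,0,-10],0,5],
    [[0,0,-25],0,5],
    [[0,0,-25],0,5],
    [[0,0,-20],0,5],
    [[0,0,0],0.162,5],
    [[0,0,0],0.162,5],
    [[0,0,0],0.162,5],
    [[0,0,0],0.162,5],
    [[0,0,0],0.162,5],
    [[0,0,0],0.162,5],
    [[0,0,0],0.162,5],
    [[0,0,0],0.162,5],
    [[0,0,0],0.165,5],
    [[0,0,0],0,5],
  ],
)

```text
time_s: 16.4
eef_pos: [0.5068, 0.0143, 0.0663]
eef_rot: [0.0, 0.999, 0.041, 0.0]
wrist_force: [0.9, 0.0, 0.9]
opening: 0.179
grasp_force: 58.7
```

```bash
python3 -c "
from h import *
go(.4682,.2243,-.010,1.652)"
```

```text
turn 0.0 shift [ -21.4 -212.4   76.3] q [-0.21  0.22  1.89  0.    1.03  1.28] tcp [0.5068 0.0143 0.0663] cur -1.49 open 0.1793653137128684 t 16.4
```

Request:
servo_tool(
  commands=[
    [[-5.4,-53,0],0,5],
    [[-5.4,-53,0],0,5],
    [[-5.4,-53,0],0,5],
    [[-5.2,-53.4,0],0,5],
    [[0,0,0],0,5],
    [[0,0,25],0,5],
    [[0,0,25],0,5],
    [[0,0,15],0,5],
    [[0,0,7],0,5],
    [[0,0,0],0,5],
    [[0,0,0],0,5],
  ],
)

```text
time_s: 17.77
eef_pos: [0.4692, 0.2244, -0.0052]
eef_rot: [-0.0, 0.999, 0.04, 0.001]
wrist_force: [-0.2, 0.2, 0.7]
opening: 0.175
grasp_force: 58.8
```

```bash
python3 -c "
from h import *
go(.4682,.2243,-.010,1.652)"
```

```text
turn -0.001 shift [-1.   0.   4.8] q [ 0.22  0.37  1.88 -0.    0.89  1.71] tcp [ 0.4692  0.2244 -0.0052] cur -1.491 open 0.17485563854612762 t 17.775
```

Next: set it down, release, rise, then go to the marker.

Request:
servo_tool(
  commands=[
    [[-1,0,3],0,5],
    [[0,0,2],0,5],
    [[0,0,0],0,5],
    [[0,0,0],0,25],
    [[0,0,0],0,38],
    [[0,0,0],0,38],
    [[0,0,-15],0,38],
    [[0,0,-25],0,38],
    [[0,0,-35],0,38],
    [[0,0,-30],0,38],
    [[0,0,0],0,38],
  ],
)

```text
time_s: 19.15
eef_pos: [0.4699, 0.2249, 0.0977]
eef_rot: [-0.001, 0.999, 0.04, 0.003]
wrist_force: [0.3, 0.7, -0.5]
opening: 0.446
grasp_force: 0.0
```

```bash
python3 -c "
from h import *
go(.592,-.1575,.07,-.04)"
```

```text
turn -1.451 shift [-377.3  137.1   27.9] q [0.22 0.2  1.84 0.   1.09 1.71] tcp [0.4699 0.2249 0.0977] cur -1.491 open 0.44550788307783157 t 19.15
```

Request:
servo_tool(
  commands=[
    [[0,0,0],-0.18,38],
    [[0,0,0],-0.18,38],
    [[0,0,0],-0.18,38],
    [[0,0,0],-0.18,38],
    [[0,0,0],-0.18,38],
    [[0,0,0],-0.18,38],
    [[0,0,0],-0.18,38],
    [[0,0,0],-0.19,38],
    [[-47,17,3],0,38],
    [[-47,17,3],0,38],
    [[-47,17,3],0,38],
    [[-47,17,3],0,38],
    [[-47,17,3],0,38],
    [[-47,17,3],0,38],
    [[-47,17,3],0,38],
    [[-48,17,3],0,38],
    [[0,0,0],0,38],
    [[0,0,0],0,38],
  ],
)

```text
time_s: 21.4
eef_pos: [0.586, -0.1577, 0.0691]
eef_rot: [-0.001, 0.723, 0.691, -0.0]
wrist_force: [-1.1, 0.8, -0.5]
opening: 0.442
grasp_force: 0.0
```

```bash
python3 -c "
from h import *
go(.592,-.1575,-.012,-.04)
from bench import ctrl
c=ctrl.camera('wrist');pickle.dump(c,open('w6.pkl','wb'))
import cv2;cv2.imwrite('pics/w6.png',c['color'][:,:,::-1])"
```

```text
turn -0.004 shift [ 0.3  6.2 81.1] q [-0.46  0.41  1.63  0.    1.1  -0.41] tcp [ 0.586  -0.1577  0.0691] cur -0.044 open 0.44226230765065805 t 21.4
```

View pics/w6.png

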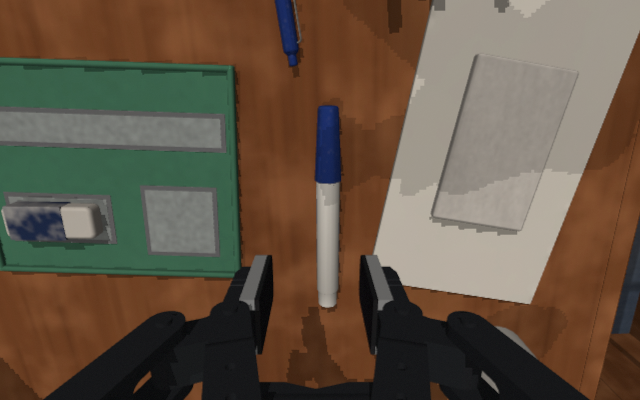

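The marker runs from (328,106) to (327,306), centred between the fingers at u≈317. The eraser lies on its mark at the left.

```bash
python3 -c "
from h import *
c=pickle.load(open('w6.pkl','rb'))
P=px2w(c,[(328.5,106),(327.5,306)],.008)[:,:2];print(P.round(4),P.mean(0).round(4),np.arctan2(*(P[0]-P[1])[::-1])-np.pi/2)
E=px2w(c,[(4,212),(61,203),(97,205),(97,236),(63,238),(8,238)],.012);print(E.round(4))
go(*P.mean(0),-.012,np.arctan2(*(P[0]-P[1])[::-1])-np.pi/2)"
```

```text
[[ 0.598  -0.0908]
 [ 0.5928 -0.229 ]] [ 0.5954 -0.1599] -0.037477753048326345
[[ 0.3869 -0.1477  0.012 ]
 [ 0.4252 -0.1432  0.012 ]
 [ 0.4479 -0.1455  0.012 ]
 [ 0.443  -0.1668  0.012 ]
 [ 0.4203 -0.1672  0.012 ]
 [ 0.384  -0.1657  0.012 ]]
turn -0.006 shift [-2.6  9.6 81.3] q [-0.46  0.41  1.63  0.    1.1  -0.41] tcp [ 0.586  -0.1571  0.0693] cur -0.043 open 0.4468884766236897 t 21.45
```

Request:
servo_tool(
  commands=[
    [[-1,8,20],0,38],
    [[0,0,20],0,38],
    [[0,0,20],0,38],
    [[0,0,14],0,38],
    [[0,0,7],0,38],
    [[0,0,0],0,38],
    [[0,0,0],0,38],
    [[0,0,0],0,5],
    [[0,0,0],0,5],
    [[0,0,0],0,5],
    [[0,0,0],0,5],
    [[0,0,0],0,5],
    [[0,0,0],0,5],
  ],
)

```text
time_s: 23.08
eef_pos: [0.5958, -0.16, -0.0088]
eef_rot: [0.001, 0.722, 0.692, 0.0]
wrist_force: [-3.7, 2.1, 12.2]
opening: 0.127
grasp_force: 57.8
```

The opening is only 11 mm, so the pads sit above the marker's axis. Regripping lower.

Request:
servo_tool(
  commands=[
    [[0,0,0],0,38],
    [[0,0,0],0,38],
    [[0,0,0],0,38],
    [[0,0,0],0,38],
    [[0,0,2],0,38],
    [[0,0,1.5],0,38],
    [[0,0,0],0,38],
  ],
)

```text
time_s: 23.95
eef_pos: [0.5947, -0.1595, -0.0148]
eef_rot: [-0.0, 0.722, 0.692, -0.0]
wrist_force: [0.6, -0.3, -0.4]
opening: 0.443
grasp_force: 0.0
```

```bash
python3 -c "
from h import *
c=None
go(.5954,-.16,-.0155,-.037)
from bench import ctrl
c=ctrl.camera('wrist');pickle.dump(c,open('w7.pkl','wb'))
import cv2;cv2.imwrite('pics/w7.png',c['color'][:,:,::-1])"
```

```text
turn -0.006 shift [-0.4  0.7  0.7] q [-0.45  0.55  1.62 -0.    0.96 -0.41] tcp [ 0.5947 -0.1595 -0.0148] cur -0.043 open 0.44345957606750164 t 23.95
```

View pics/w7.png

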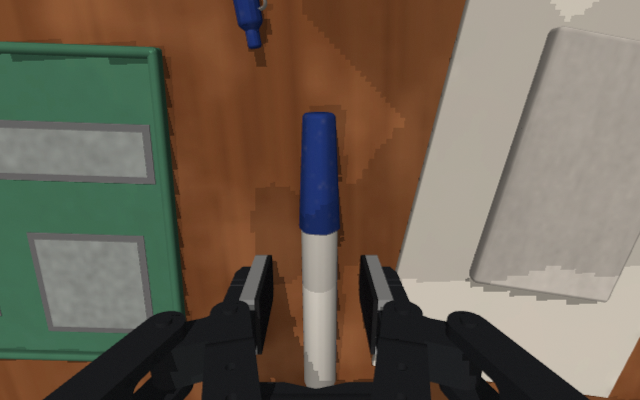

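The marker is still centred (u≈320). By the depth reading the tips end about 10 mm up, above the marker's axis, so I go 6 mm deeper before closing.

Request:
servo_tool(
  commands=[
    [[0,0.5,2],0,38],
    [[0,0,2],0,38],
    [[0,0,1.5],0,38],
    [[0,0,0],0,38],
    [[0,0,0],0,5],
    [[0,0,0],0,5],
    [[0,0,0],0,5],
    [[0,0,0],0,5],
    [[0,0,0],0,5],
  ],
)

```text
time_s: 25.12
eef_pos: [0.5971, -0.1606, -0.0173]
eef_rot: [0.002, 0.722, 0.692, 0.0]
wrist_force: [-4.0, 0.3, 16.5]
opening: 0.153
grasp_force: 60.5
```

Request:
servo_tool(
  commands=[
    [[0,0,-10],0,5],
    [[0,0,-20],0,5],
    [[0,0,-25],0,5],
    [[0,0,-20],0,5],
    [[0,0,0],0,5],
  ],
)

```text
time_s: 25.75
eef_pos: [0.597, -0.1604, 0.0576]
eef_rot: [0.002, 0.722, 0.692, 0.001]
wrist_force: [0.1, 0.0, -0.8]
opening: 0.152
grasp_force: 58.5
```

```bash
python3 -c "
from h import *
go(.4584,.2837,.06,1.652)
from bench import ctrl
c=ctrl.camera('wrist');pickle.dump(c,open('w8.pkl','wb'))
import cv2;cv2.imwrite('pics/w8.png',c['color'][:,:,::-1])"
```

```text
turn 1.446 shift [-102.1 -453.9   -3.9] q [-0.45  0.45  1.61  0.    1.08 -0.41] tcp [ 0.597  -0.1604  0.0576] cur -0.043 open 0.15206139741896887 t 25.75
```

View pics/w8.png

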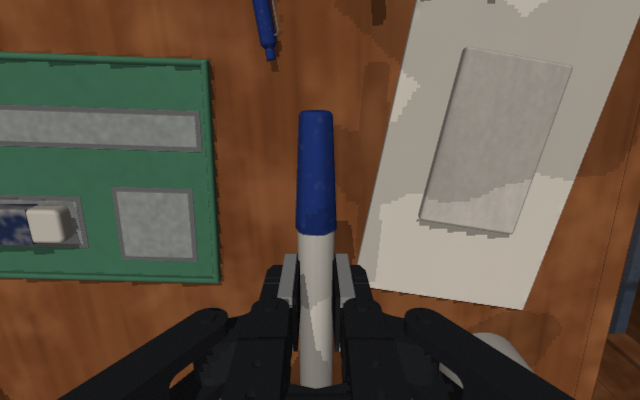

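The marker is held level and centred (u 298–336). I'll turn, clear the pen cup in −x first, and carry.

Request:
servo_tool(
  commands=[
    [[0,0,-4],0.18,5],
    [[0,0,0],0.18,5],
    [[0,0,0],0.18,5],
    [[0,0,0],0.18,5],
    [[0,0,0],0.18,5],
    [[0,0,0],0.18,5],
    [[0,0,0],0.18,5],
    [[0,0,0],0.186,5],
    [[-51,0,0],0,5],
    [[-51,-46,0],0,5],
    [[0,-51,0],0,5],
    [[0,-51,0],0,5],
    [[0,-51,0],0,5],
    [[0,-51,0],0,5],
    [[0,-51,0],0,5],
    [[0,-51,0],0,5],
    [[0,-51,0],0,5],
    [[0,-51,0],0,5],
    [[0,0,0],0,5],
  ],
)

```text
time_s: 28.18
eef_pos: [0.4601, 0.2836, 0.0579]
eef_rot: [-0.0, 0.999, 0.043, -0.001]
wrist_force: [0.2, 0.0, -0.6]
opening: 0.15
grasp_force: 58.6
```

```bash
python3 -c "
from h import *
go(.4584,.2837,-.0138,1.652)"
```

```text
turn 0.005 shift [-1.6 -0.2 71.7] q [0.33 0.3  1.81 0.   1.03 1.82] tcp [0.4601 0.2836 0.0579] cur -1.485 open 0.15037277521740253 t 28.175
```

Request:
servo_tool(
  commands=[
    [[-1.5,0,25],0.005,5],
    [[0,0,25],0,5],
    [[0,0,14],0,5],
    [[0,0,5],0,5],
    [[0,0,1.5],0,5],
    [[0,0,0],0,5],
    [[0,0,0],0,5],
  ],
)

```text
time_s: 29.05
eef_pos: [0.4609, 0.2809, -0.0108]
eef_rot: [-0.0, 0.999, 0.038, 0.001]
wrist_force: [-0.2, 0.3, -0.3]
opening: 0.155
grasp_force: 58.6
```

Request:
servo_tool(
  commands=[
    [[-2,-2.5,1.5],0,5],
    [[0,0,1.5],0,5],
    [[0,0,0],0,5],
    [[0,0,0],0,20],
    [[0,0,0],0,30],
    [[0,0,0],0,36],
    [[0,0,0],0,36],
    [[0,0,-15],0,36],
    [[0,0,-25],0,36],
    [[0,0,-35],0,36],
    [[0,0,-30],0,36],
    [[0,0,0],0,36],
  ],
)

```text
time_s: 30.55
eef_pos: [0.4605, 0.284, 0.0943]
eef_rot: [-0.001, 0.999, 0.038, 0.003]
wrist_force: [0.4, 0.0, -0.9]
opening: 0.42
grasp_force: 0.0
```

```bash
python3 -c "
from h import *
go(.5684,.0032,.06,.107)"
```

```text
turn 1.54 shift [290.7 -77.1  34.4] q [ 0.33  0.24  1.8  -0.    1.1   1.83] tcp [0.4605 0.284  0.0943] cur -1.494 open 0.41994446139041464 t 30.55
```

Request:
servo_tool(
  commands=[
    [[0,0,0],-0.178,30],
    [[0,0,0],-0.178,30],
    [[0,0,0],-0.178,30],
    [[0,0,0],-0.178,30],
    [[0,0,0],-0.178,30],
    [[0,0,0],-0.178,30],
    [[0,0,0],-0.178,30],
    [[0,0,0],-0.178,30],
    [[0,0,0],-0.177,30],
    [[-48,0,5],0,30],
    [[-48,0,5],0,30],
    [[-48,0,5],0,30],
    [[-48,25,5],0,30],
    [[-48,26,5],0,30],
    [[-50,26,5],0,30],
    [[0,0,0],0,30],
    [[0,0,0],0,30],
  ],
)

```text
time_s: 32.67
eef_pos: [0.5643, 0.0032, 0.0596]
eef_rot: [-0.001, 0.669, 0.743, -0.0]
wrist_force: [-0.2, 0.5, 0.1]
opening: 0.352
grasp_force: 0.0
```

```bash
cat > pen.py <<'E'
from h import *
from bench import ctrl
import cv2
c=ctrl.camera("wrist");im=c["color"].astype(int)
v,u=np.mgrid[0:400,0:640]
m=(im[...,2]>im[...,0]+40)&(im[...,2]>60)
n,l,s,ce=cv2.connectedComponentsWithStats(m.astype(np.uint8))
for i in range(1,n):
    if s[i,4]>150:
        q=np.argwhere(l==i)[:,::-1].astype(np.float32);P=px2w(c,q,.005)[:,:2]
        mm=P.mean(0);w,V=np.linalg.eigh(np.cov((P-mm).T));a=V[:,1]*np.sign(V[1,1]);t=(P-mm)@a
        print(s[i],"mean",mm.round(4),"ends",(mm+a*t.min()).round(4),(mm+a*t.max()).round(4),"len",np.ptp(t).round(4),"yaw",(np.arctan2(a[1],a[0])-np.pi/2).round(3))
E
python3 pen.py; python3 -c "
from h import *
go(.5684,.0032,-.0155,.107)"
```

```text
[ 316  106   14  208 2456] mean [0.5701 0.0058] ends [ 0.5784 -0.0683] [0.5627 0.0708] len 0.14 yaw 0.112
turn -0.0 shift [-1.1  4.3 75.3] q [-0.2   0.34  1.75  0.    1.05 -0.31] tcp [0.5642 0.0038 0.0598] cur 0.107 open 0.3475578506530784 t 32.725
```

Request:
servo_tool(
  commands=[
    [[-0.5,6,20],0,30],
    [[0,0,20],0,30],
    [[0,0,20],0,30],
    [[0,0,10],0,30],
    [[0,0,5],0,30],
    [[0,0,0],0,30],
    [[0,0,0],0,30],
    [[0,0,0],0,0],
    [[0,0,0],0,0],
    [[0,0,0],0,0],
    [[0,0,0],0,0],
    [[0,0,0],0,0],
  ],
)

```text
time_s: 34.22
eef_pos: [0.572, 0.0029, -0.0138]
eef_rot: [0.0, 0.668, 0.744, 0.0]
wrist_force: [-0.9, -0.2, 6.3]
opening: 0.077
grasp_force: 59.1
```

Request:
servo_tool(
  commands=[
    [[0,0,-5],0,0],
    [[0,0,-15],0,0],
    [[0,0,-25],0,0],
    [[0,0,-25],0,0],
    [[0,0,0],0,0],
  ],
)

```text
time_s: 34.85
eef_pos: [0.5736, 0.0026, 0.0584]
eef_rot: [0.002, 0.668, 0.744, 0.001]
wrist_force: [-0.0, -1.1, 0.5]
opening: 0.075
grasp_force: 58.7
```

```bash
cat > held.py <<'E'
from h import *
from bench import ctrl
from scipy.spatial.transform import Rotation as Ro
import sys
c=ctrl.camera("wrist");o=ctrl.get_obs();im=c["color"].astype(int);z=c["z_map"]
v,u=np.mgrid[0:400,0:640]
P=(np.stack([(u-c["cx"])/c["fx"]*z,(v-c["cy"])/c["fy"]*z,z],-1)-c["t"])@c["R"]
T=(P-o["eef_pos"])@Ro.from_quat(np.roll(o["eef_rot"],-1)).as_matrix()
m=(im[...,2]>im[...,0]+40)&(im[...,2]>60)&(z>0)&(abs(T[...,1])<.03)
t=T[m];print(m.sum(),"opening",o["opening"],"tcp",o["eef_pos"])
for a in np.arange(t[:,0].min(),t[:,0].max(),.012):
    k=abs(t[:,0]-a-.006)<.006
    if k.sum()>5:print("x",round(a+.006,3),"y",t[k,1].mean().round(4),"top z world",P[m][k,2].max().round(4),"tool z",t[k,2].min().round(4))
E
python3 held.py;python3 -c "
from h import *
go(.4547,-.0977,.056,1.492)"
```

```text
4600 opening 0.07821718847199322 tcp [0.57242582 0.00286089 0.05680761]
x -0.056 y 0.0015 top z world 0.0834 tool z -0.0265
x -0.044 y 0.0017 top z world 0.0836 tool z -0.0268
x -0.032 y 0.0023 top z world 0.0837 tool z -0.0268
x -0.02 y 0.0025 top z world 0.0836 tool z -0.0268
x -0.008 y 0.0027 top z world 0.1147 tool z -0.0579
x 0.004 y 0.0027 top z world 0.084 tool z -0.0272
x 0.016 y 0.0022 top z world 0.0836 tool z -0.0268
x 0.028 y 0.0022 top z world 0.0844 tool z -0.0276
x 0.04 y 0.0026 top z world 0.0838 tool z -0.027
x 0.052 y 0.0026 top z world 0.0836 tool z -0.0268
x 0.064 y 0.0027 top z world 0.0824 tool z -0.0257
turn -1.385 shift [ 109.4 -109.5    0.5] q [-0.2   0.36  1.73  0.    1.05 -0.31] tcp [0.5724 0.0029 0.0568] cur 0.107 open 0.07821718847199322 t 34.9
```

Request:
servo_tool(
  commands=[
    [[0,0,0],-0.173,0],
    [[0,0,0],-0.173,0],
    [[0,0,0],-0.173,0],
    [[0,0,0],-0.173,0],
    [[0,0,0],-0.173,0],
    [[0,0,0],-0.173,0],
    [[0,0,0],-0.173,0],
    [[0,0,0],-0.174,0],
    [[36,-37,0],0,0],
    [[36,-37,0],0,0],
    [[37,-37.5,0],0,0],
    [[0,0,0],0,0],
    [[0,0,0],0,0],
  ],
)

```text
time_s: 36.52
eef_pos: [0.454, -0.0994, 0.0551]
eef_rot: [-0.0, 0.04, 0.999, 0.0]
wrist_force: [1.0, -0.7, -0.4]
opening: 0.079
grasp_force: 58.8
```

```bash
python3 held.py;python3 -c "
from h import *
go(.4547,-.0997,-.0105,1.492)"
```

```text
4511 opening 0.0772600049526767 tcp [ 0.45445195 -0.09918262  0.05526646]
x -0.064 y -0.0012 top z world 0.0799 tool z -0.0246
x -0.052 y -0.0011 top z world 0.08 tool z -0.0247
x -0.04 y -0.0008 top z world 0.0799 tool z -0.0246
x -0.028 y -0.0005 top z world 0.0803 tool z -0.0251
x -0.016 y -0.0003 top z world 0.0802 tool z -0.0249
x -0.004 y -0.0005 top z world 0.0802 tool z -0.0249
x 0.008 y -0.0003 top z world 0.0801 tool z -0.0248
x 0.02 y -0.0006 top z world 0.0806 tool z -0.0253
x 0.032 y -0.0003 top z world 0.0803 tool z -0.0251
x 0.044 y -0.0003 top z world 0.0806 tool z -0.0253
x 0.056 y -0.0002 top z world 0.0805 tool z -0.0253
x 0.068 y -0.0 top z world 0.0782 tool z -0.0229
turn -0.0 shift [-0.3 -0.5 65.8] q [-0.47  0.15  2.    0.    0.99 -1.96] tcp [ 0.4545 -0.0992  0.0553] cur 1.492 open 0.0772600049526767 t 36.575
```

Request:
servo_tool(
  commands=[
    [[0,1.5,25],0,0],
    [[0,0,25],0,0],
    [[0,0,11],0,0],
    [[0,0,5],0,0],
    [[0,0,1.5],0,0],
    [[0,0,0],0,0],
    [[0,0,0],0,0],
  ],
)

```text
time_s: 37.45
eef_pos: [0.4544, -0.0976, -0.0108]
eef_rot: [-0.0, 0.039, 0.999, 0.0]
wrist_force: [-4.5, 3.2, 10.4]
opening: 0.079
grasp_force: 60.2
```

The pen touches the floor of the tray. Releasing and moving to the clip.

Request:
servo_tool(
  commands=[
    [[0,0,0],0,15],
    [[0,0,0],0,25],
    [[0,0,0],0,30],
    [[0,0,0],0,30],
    [[0,0,-15],0,30],
    [[0,0,-25],0,30],
    [[0,0,-35],0,30],
    [[0,0,-35],0,45],
    [[0,0,0],0.169,45],
    [[0,0,0],0.169,45],
    [[0,0,0],0.169,45],
    [[0,0,0],0.169,45],
    [[0,0,0],0.169,45],
    [[0,0,0],0.169,45],
    [[0,0,0],0.169,45],
    [[0,0,0],0.169,45],
    [[0,0,0],0.17,45],
    [[0,0,0],0,45],
  ],
)

```text
time_s: 39.7
eef_pos: [0.4543, -0.0981, 0.0989]
eef_rot: [0.0, 0.717, 0.697, 0.0]
wrist_force: [0.1, 0.3, -0.4]
opening: 0.526
grasp_force: 0.0
```

```bash
python3 -c "
from h import *
go(.645,.0205,.07,-.03)"; python3 pen.py
```

```text
turn 0.001 shift [124.3 187.   29. ] q [-0.47  0.08  1.98 -0.    1.09 -0.44] tcp [ 0.4543 -0.0981  0.0989] cur -0.029 open 0.5256371879522885 t 39.7
[ 221  190  191   20 1940] mean [ 0.4577 -0.0998] ends [ 0.5271 -0.1058] [ 0.3861 -0.0935] len 0.1416 yaw 1.484
```

Request:
servo_tool(
  commands=[
    [[41,40,5],0,45],
    [[41,40,5],0,45],
    [[42,40,5],0,45],
    [[0,40,5],0,45],
    [[0,27,5],0,45],
    [[0,0,0],0,45],
    [[0,0,0],0,45],
  ],
)

```text
time_s: 40.62
eef_pos: [0.6439, 0.0203, 0.0728]
eef_rot: [-0.001, 0.717, 0.697, -0.0]
wrist_force: [1.0, -0.5, 0.8]
opening: 0.528
grasp_force: 0.0
```

```bash
cat > clip.py <<'E'
from h import *
from bench import ctrl
import cv2
for n in("wrist",):
    c=ctrl.camera(n);z=c["z_map"];v,u=np.mgrid[0:400,0:640]
    P=(np.stack([(u-c["cx"])/c["fx"]*z,(v-c["cy"])/c["fy"]*z,z],-1)-c["t"])@c["R"]
    b=(z>0)&(abs(P[...,0]-.645)<.05)&(abs(P[...,1]-.02)<.045)
    for lo,hi in((.006,.013),(.013,.018),(.02,.028),(.028,.038)):
        q=P[b&(P[...,2]>lo)&(P[...,2]<hi)]
        if len(q)>5:print(n,lo,hi,len(q),"min",np.percentile(q,2,axis=0).round(4),"max",np.percentile(q,98,axis=0).round(4))
    m=b&(P[...,2]>.0135)&(P[...,2]<.0185)&(c["color"].sum(2)<160)
    q=P[m][:,:2].astype(np.float32); print(cv2.minAreaRect(q*1000))
    cv2.imwrite("pics/clip.png",c["color"][:,:,::-1])
E
python3 clip.py; python3 -c "
from h import *
go(.645,.0205,.001,-.03)"
```

```text
wrist 0.006 0.013 909 min [ 0.6287 -0.0235  0.006 ] max [0.6913 0.0291 0.0128]
wrist 0.013 0.018 733 min [0.6283 0.0158 0.0131] max [0.6675 0.0253 0.0179]
wrist 0.02 0.028 122 min [0.6372 0.006  0.0203] max [0.6583 0.033  0.0279]
wrist 0.028 0.038 221 min [ 6.391e-01 -4.000e-04  2.830e-02] max [0.6561 0.0409 0.0375]
((648.18212890625, 20.374706268310547), (9.278233528137207, 40.11390686035156), 87.13338470458984)
turn 0.001 shift [ 0.3  1.3 72. ] q [-0.15  0.48  1.52 -0.    1.14 -0.12] tcp [0.6438 0.0202 0.073 ] cur -0.029 open 0.5277485758566849 t 40.675
```

Request:
servo_tool(
  commands=[
    [[0,4,20],0.02,45],
    [[0,0,20],0,45],
    [[0,0,20],0,45],
    [[0,0,8],0,45],
    [[0,0,3],0,45],
    [[0,0,0],0,45],
    [[0,0,0],0,45],
  ],
)

```text
time_s: 41.55
eef_pos: [0.6495, 0.02, 0.0028]
eef_rot: [0.001, 0.725, 0.689, 0.0]
wrist_force: [0.4, 0.0, -0.1]
opening: 0.528
grasp_force: 0.0
```

Request:
servo_tool(
  commands=[
    [[0,-1,1.5],0,45],
    [[0,0,0],0,8],
    [[0,0,0],0,8],
    [[0,0,0],0,8],
    [[0,0,0],0,8],
    [[0,0,0],0,8],
    [[0,0,0],0,8],
  ],
)

```text
time_s: 42.42
eef_pos: [0.6482, 0.0201, 0.0009]
eef_rot: [0.0, 0.725, 0.689, 0.0]
wrist_force: [-0.6, -0.1, 5.6]
opening: 0.218
grasp_force: 59.3
```

Request:
servo_tool(
  commands=[
    [[0,0,-8],0,8],
    [[0,0,-22],0,8],
    [[0,0,-25],0,8],
    [[0,0,-20],0,8],
    [[0,0,0],0.03,8],
  ],
)

```text
time_s: 43.05
eef_pos: [0.6496, 0.0199, 0.0785]
eef_rot: [0.002, 0.735, 0.678, 0.002]
wrist_force: [0.9, -0.5, 0.2]
opening: 0.222
grasp_force: 58.6
```

```bash
python3 clip.py; python3 -c "
from h import *
go(.4948,-.1612,.004,-.079)"
```

```text
wrist 0.006 0.013 168 min [ 0.6805 -0.0248  0.006 ] max [ 0.6946 -0.0093  0.007 ]
((0.0, 0.0), (0.0, 0.0), 0.0)
turn -0.005 shift [-192.9 -139.    72.4] q [-0.15  0.48  1.51  0.    1.15 -0.07] tcp [0.6485 0.0201 0.0767] cur -0.084 open 0.21894125980350562 t 43.1
```

The clip is lifted: the desk where it stood is empty and the opening holds at 19 mm. Carrying it to its mark.

Request:
servo_tool(
  commands=[
    [[-38,-35,0],0,8],
    [[-38,-35,0],0,8],
    [[-39,-35,0],0,8],
    [[-39,-34,0],0,8],
    [[-39,0,0],0,8],
    [[0,0,0],0,8],
    [[0,0,25],0,8],
    [[0,0,25],0,8],
    [[0,0,13],0,8],
    [[0,0,5],0,8],
    [[0,0,0],0,8],
    [[0,0,0],0,8],
  ],
)

```text
time_s: 44.6
eef_pos: [0.4944, -0.1613, 0.0083]
eef_rot: [0.001, 0.735, 0.678, 0.0]
wrist_force: [0.0, -0.3, -0.1]
opening: 0.218
grasp_force: 58.7
```

```bash
python3 -c "
from h import *
go(.4948,-.1612,.004,-.079)"
```

```text
turn -0.001 shift [0.2 0.4 4.3] q [-0.54  0.35  1.88  0.    0.92 -0.46] tcp [ 0.4944 -0.1613  0.0083] cur -0.08 open 0.21757671615859375 t 44.6
```

Request:
servo_tool(
  commands=[
    [[0,0,2],0,8],
    [[0,0,1.5],0,8],
    [[0,0,1],0,8],
    [[0,0,0],0,8],
    [[0,0,0],0,8],
  ],
)

```text
time_s: 45.22
eef_pos: [0.494, -0.1612, 0.0039]
eef_rot: [0.0, 0.735, 0.678, -0.0]
wrist_force: [-2.3, 1.3, 8.4]
opening: 0.219
grasp_force: 59.9
```

Contact at 8 N. Releasing, rising and clearing the top view.

Request:
servo_tool(
  commands=[
    [[0,0,0],0,20],
    [[0,0,0],0,30],
    [[0,0,0],0,36],
    [[0,0,0],0,36],
    [[0,0,-10],0,36],
    [[0,0,-25],0,36],
    [[0,0,-35],0,36],
    [[0,0,-40],0,36],
    [[0,-40,0],0,36],
    [[0,-40,0],0,36],
    [[0,-30,0],0,36],
    [[0,0,0],0,36],
    [[0,0,0],0,36],
  ],
)

```text
time_s: 46.85
eef_pos: [0.385, -0.1528, 0.1138]
eef_rot: [0.001, 0.735, 0.678, 0.0]
wrist_force: [-0.9, 0.1, 0.1]
opening: 0.426
grasp_force: 0.0
```

```bash
cat > chk.py <<'E'
from h import *
from bench import ctrl
import cv2
c=ctrl.camera("top");im=c["color"].astype(int);z=c["z_map"];v,u=np.mgrid[0:400,0:640]
cv2.imwrite("pics/topend.png",c["color"][:,:,::-1])
P=(np.stack([(u-c["cx"])/c["fx"]*z,(v-c["cy"])/c["fy"]*z,z],-1)-c["t"])@c["R"]
r,g,b=im[...,0],im[...,1],im[...,2]
tr=dict(green=((.4523,-.1276),-.079),orange=((.4608,.2538),.081))
def rep(n,m,tray,off):
    (cx,cy),a=tr[tray];R=np.array([[np.cos(a),np.sin(a)],[-np.sin(a),np.cos(a)]])
    T=(P[...,:2]-[cx,cy])@R.T
    m=m&(abs(T[...,0]-off[0])<off[2])&(abs(T[...,1]-off[1])<off[3])&(z>0)
    if m.sum()<5:print(n,"none");return
    q=T[m]*1000;rc=cv2.minAreaRect(q.astype(np.float32));print(n,m.sum(),"min",q.min(0).round(1),"max",q.max(0).round(1),"rect",np.round(rc[0],1),np.round(rc[1],1),round(rc[2],1),"z",np.percentile(P[m][:,2],[5,95]).round(4))
blue=(b>r+20)&(b>g+15)
rep("pen",blue,"green",(0,.03,.09,.03))
rep("eraser",blue|((r>215)&(g>200)),"green",(-.035,-.03,.045,.028))
rep("clip",(r+g+b<170),"green",(.045,-.03,.036,.036))
rep("mk cap",blue,"orange",(0,.03,.084,.03))
rep("mk white",(r>205)&(g>205),"orange",(0,.03,.084,.03))
rep("mk z",P[...,2]>.011,"orange",(0,.03,.084,.03))
rep("stick red",(r<120)&(r>g+18)&(b>g-15)&(g<70),"orange",(0,-.03,.05,.03))
rep("stick plug",(r>195)&(g>195),"orange",(0,-.03,.05,.03))
for n,x,y,m in(("redp",.588,.247,(r>150)&(g<80)&(b<90)),("sharp",.391,.023,(abs(r-b)<30)&(r>60))):
    k=m&(abs(P[...,0]-x)<.04)&(abs(P[...,1]-y)<.07)
    print(n,k.sum(),P[k].mean(0).round(4) if k.any() else None)
o=ctrl.get_obs();print(o["eef_pos"],o["time_s"])
E
python3 chk.py
python3 - <<'E'
import pickle
E
```

```text
pen 1267 min [-89.9   0. ] max [69.8 56.2] rect [-13.4  18.4] [ 52.6 161.6] 81.5 z [0.0081 0.5265]
eraser 2735 min [-80. -58.] max [-8.8 -2. ] rect [-44.4 -30. ] [56.  71.2] 90.0 z [0.0146 0.4936]
clip 49 min [ 25.3 -36.3] max [ 60.7 -21.6] rect [ 42.8 -28.5] [35.2 14.7] 2.1 z [0.0106 0.0194]
mk cap 179 min [24.2 22.8] max [69.6 41.1] rect [46.9 32. ] [45.4 18.2] 0.4 z [0.0113 0.0204]
mk white 240 min [-64.   25.9] max [22.9 38.1] rect [-20.5  33. ] [11.9 86.7] 88.3 z [0.0143 0.0209]
mk z 570 min [-64.3  22.7] max [69.8 38.2] rect [ 2.7 30.3] [ 15.5 134.1] 89.8 z [0.0126 0.0203]
stick red 165 min [-12.1 -38.3] max [ 23.9 -22.9] rect [  6.  -30.6] [15.3 35.8] 87.1 z [0.0084 0.0141]
stick plug 39 min [-26.3 -34.3] max [-14.7 -24. ] rect [-20.7 -29. ] [10.3 11.2] 85.2 z [0.0073 0.013 ]
redp 160 [0.5881 0.2381 0.006 ]
sharp 596 [0.3938 0.0379 0.8061]
[ 0.38515915 -0.15274465  0.11368991] 46.9
```

The orange kit is good. I'll move the arm aside to check the green one.

Request:
servo_tool(
  commands=[
    [[0,0,-40],0,36],
    [[0,0,-40],0,36],
    [[50,-5,0],0,36],
    [[50,-5,0],0,36],
    [[50,-5,0],0,36],
    [[50,-5,0],0,36],
    [[50,-5,0],0,36],
    [[50,-5,0],0,36],
    [[50,-5,0],0,36],
    [[50,-5,0],0,36],
    [[50,-5,0],0,36],
    [[50,-5,0],0,36],
    [[0,0,0],0,36],
    [[0,0,0],0,36],
  ],
)

```text
time_s: 48.65
eef_pos: [0.3743, 0.3504, 0.1925]
eef_rot: [0.0, 0.735, 0.679, -0.001]
wrist_force: [0.4, -0.3, 0.1]
opening: 0.423
grasp_force: 0.0
```

```bash
sed -i 's/"sharp",.391,.023,(abs(r-b)<30)&(r>60)/"sharp",.391,.023,P[...,2]>.006/' chk.py; python3 chk.py
```

```text
pen 347 min [-68.3  24.3] max [69.5 34.6] rect [ 0.6 29.5] [ 10.2 137.8] 89.6 z [0.0048 0.0135]
eraser 100 min [-59.5 -40.3] max [-29.3 -23.1] rect [-43.7 -32. ] [31.3 14.5] 11.0 z [0.0122 0.0175]
clip 155 min [ 24.5 -36.8] max [ 62.7 -19.7] rect [ 43.5 -28.8] [17.  38.1] 87.9 z [0.0075 0.021 ]
mk cap 169 min [24. 23.] max [69.4 40.7] rect [46.7 32.3] [45.4 17.4] 1.5 z [0.0123 0.0209]
mk white 290 min [-64.2  25.5] max [23.  40.2] rect [-20.6  32.8] [14.7 87.2] 89.5 z [0.0149 0.0206]
mk z 4400 min [-84.   19.7] max [69.6 60. ] rect [-6.7 38.8] [ 39.3 153.4] 85.0 z [0.0165 0.5687]
stick red 154 min [-11.3 -38. ] max [ 23.8 -22.8] rect [  6.1 -30.5] [15.1 35.2] 87.4 z [0.0087 0.0146]
stick plug 51 min [-27.7 -34.3] max [-14.6 -20.6] rect [-21.4 -27.4] [13.3 12.8] 82.9 z [0.0023 0.0121]
redp 154 [0.5879 0.2385 0.0061]
sharp 1143 [0.3939 0.039  0.8639]
[0.37451815 0.34982655 0.19265607] 48.7
```

```bash
sed -i 's/^rep("mk z".*/&\nrep("erz",(P[...,2]>.0095)\&(P[...,2]<.03),"green",(-.035,-.03,.045,.03))/; s/P\[...,2\]>.006)/(P[...,2]>.006)\&(P[...,2]<.03))/' chk.py; python3 chk.py | egrep "erz|sharp|redp"; sed 's/c=ctrl.camera("top")/c=pickle.load(open("top0.pkl","rb"))/;s/^cv2.imwrite.*//' chk.py > chk0.py; python3 chk0.py | egrep "sharp|redp"
```

```text
erz 405 min [-64.9 -40.5] max [ -7.2 -17.3] rect [-36.1 -28.7] [57.7 22.8] 1.9 z [0.0119 0.0172]
redp 156 [0.588  0.2383 0.0061]
sharp 100 [0.3919 0.0244 0.011 ]
redp 163 [0.5881 0.2378 0.0059]
sharp 101 [0.3916 0.0244 0.011 ]
```

Everything is within tolerance, and the pencil and sharpener have not moved. Handing in.

```bash
python3 -c "
from bench import ctrl
print(ctrl.hand_in())"
```

```text
the job is handed in; nothing more can be done
None
```

Both desk kits are made up and handed in: my last camera check put all five things on their marks within about 3 mm and 3°, with the pencil and sharpener unmoved; the hand-in returned no verdict.

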